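Hold the radiation probe over the granite sample

ROBOT

A 7-joint arm with a two-finger parallel gripper is mounted at the origin on the work surface. World frame = base frame: x ahead of the robot, y to its left, z up, the work surface at z = 0. Lengths are in mm, angles in rad, forces in N, time in s.
With the tool pointing down it reaches from about 425 to 1025 mm from the base axis. Payload 3.6 kg.
Tool frame: the origin (TCP) lies midway between the tips of the shut fingers; the grasp point (between the pads) lies 19 mm behind it; z points along the fingers, y is the line along which they close (so a half turn about z gives the same grasp; the last joint's range is limited). The gripper opens to 85 mm and grips with 20 to 120 N. Pads are 22 mm wide; open, the fingers measure 114 mm over their backs; the gripper's body (76 mm by 85 mm) begins 54 mm behind the grasp point. The pads swing forward as they close: fully open they stand 13 mm farther back than shut.
Start: joints at [-1.345, 0.591, 0.048, 1.609, -0.033, 0.943, -0.034], TCP at [227.231, 688.473, 197.002] pointing down, gripper open.
Joint ranges: [-2.69, 2.69], [-0.47, 2.24], [-1.27, 1.36], [0.19, 2.51], [-1.53, 4.68], [0.08, 2.07], [-3.09, 3.09]. Speed limits (rad/s): [2.57, 2.57, 3.14, 3.14, 3.14, 3.14, 3.14].

INTERFACE

Orientations are given as a unit quaternion [x, y, z, w].
In Python, from plant import manip gives the robot as it stands.
- The arm moves only by the tool step_arm, never from a script. Its argument "deltas" is a list of rows, each a list of 7 numbers: the shift along the tool's x, y, z in m, then the turn, a rotation vector about the tool's x, y, z in degrees, then the finger opening in m, from 0 to 0.0854. In form: [[x, y, z, rx, ry, rz, jaw], ...]. A call has 1 to 12 rows; each row is the pose to reach, as a shift and turn from the pose commanded when the call began, along the tool's axes at that moment; what a row does not reach only later rows make up. A row lasts 1/10 s, in which the tool goes at most 50 mm and 8.59 degrees, less where a joint would pass 70% of its speed; a pose out of reach is approached as far as the arm can. A call with a gripper value outside its range is refused whole. The fingers move at their own pace and stop on an object; the grip force is fixed at half the most. Time passes only in rows, so rows that repeat a pose let the fingers close. It gives the time, the measured TCP pose, the force, the opening and the grip force at its end, in the units of the state.
- manip.read_state(): the state, without advancing time (a new reading comes with each control period).
- manip.grab_frame(name): name is "side" or "top" or "wrist"; returns (picture, depth): 384x512x3 uint8, red, green, blue; 384x512 float32, mm along the optical axis (not along the pixel's ray), 0 where there is no reading.
- manip.get_calibration(name): a dict with "camera_matrix" (3x3 intrinsics, pixels), "k1" (the pictures are not rectified: a ray, as slopes to the right and down, at radius r is drawn at 1 + k1 r^2 times it, then the intrinsics apply), "T" (4x4, takes a point from camera to world coordinates). Camera axes: x right, y up, looking along -z (the intrinsics and any distortion apply to the point x, -y, -z); pixel columns grow to the right and rows downward; lengths in mm; the calibration is good to about 2 mm. A picture is of the moment at which its call begins: read the wrist's pose just before it. get_calibration takes no time and is no camera call; for the wrist camera it gives the pose at the moment of the call.
- manip.sign_off(): hands the job in; it is judged then, once.
Trained networks look in the newest picture that a camera, given by its name, has taken for a name from the list of things; names that differ only in an ending like _2 or _b are one class to them, and where a whole thing is asked for, a point or a joint stands for the part that bears it (a point fixed in the world has none). Each returns a list of dicts, best first, with "score" (0 to 1); they miss things now and then, are a little off and sometimes report something else, mostly with a low value. They report only what shows in the picture. A call takes as long as a camera call. They do not tell look-alikes from the thing itself.
- manip.boxes_of(camera, label): "position" ([x, y, z] in mm, in world coordinates, good to about 4 mm: the middle of the surface that is visible of it).
- manip.place_of(camera, label): "position" ([x, y, z] in mm, in world coordinates, good to about 4 mm: a listed point, or the origin of a listed thing).
The state is a dict: "time": time; "q": joint angles; "qd": joint speeds; "joint_torque": joint torques, N m; "position": TCP position; "orientation": TCP orientation; "wrist_force": force on the tool from outside, world axes, zero at the start; "torque": the same for the moment, N m; "width": finger opening in mm; "finger_force": force on a finger pad.
Only numpy, scipy, OpenCV 4.12 (cv2) and the standard library are available. Lean on these libraries where they do the work, as an engineer would, in place of code of your own. Each camera call takes 0.05 s, during which the arm holds its last target. There are 200 camera calls.

TASK

Start the count by pressing the counter's green button fully down and letting it come back up; then take the yellow wireless radiation probe out of its dock, carry it over the test-tube rack and the lead wall without hitting them, and hold it upright and still over the pink granite tile inside the open lead shield, window about 10 mm above the tile, centred on it and its long side along the tile's long side (either way round). The probe must never touch the tile or the shield, the rack and the glassware must not be shoved aside or tipped, and the program finishes while the gripper is still holding the probe there.

Things in the scene. Friction and masses are not known exactly. Their poses are not given: they have to be found in the camera images.
- start (a joint): green round start button, 28 mm across, on top of the counter (white box with blue band, 110 x 130 x 50 mm high, fixed). Value in m: 0 = up, 0.006 = fully down; spring, about 5 N when fully down; moves straight down
- start_top (a point): centre of the top face of the green button (moves down with it); its black housing lies around it, lower than the button's top face
- probe: wireless radiation probe, about 300 g, loose, standing in its dock. Flat yellow head 70 (x) x 44 (y) x 28 mm high with the window on its underside; on the middle of the head a white upright handle with dark rings 36 (x) x 26 (y) mm, reaching up to 125 mm above the window. Origin: centre of the underside (window); z up, x along the long side
- probe_window (a point): centre of the probe's window (its underside), same frame as the probe
- probe_handle (a point): point on the middle of the probe's handle, 95 mm above the window; good place to grip
- dock: grey charging dock, fixed, 110 (x) x 84 (y) x 20 mm high. Origin: centre of its underside. The probe stands 8 mm deep in its recess with 2 mm play all round, its x along the dock's x; recess floor 12 mm above the bench. The probe lifts straight up out of it
- shield: lead-brick shield, fixed, grey, a rectangular open-topped ring of walls: outside 170 (x) x 142 (y) mm, walls 15 mm thick and 60 mm high, inside 140 x 112 mm. Origin: centre of its underside, on the bench. The granite tile lies in its middle on a white pedestal
- rock: pink speckled granite tile, loose, 210 g, 90 (x) x 62 (y) x 14 mm, lying on the pedestal inside the shield. Origin: centre of its underside; x along the long side, z up
- rock_top (a point): centre of the tile's top face, 14 mm above its underside, 34 mm above the bench, so 26 mm below the top of the shield's walls
- tube_rack: white test-tube rack with four stoppered tubes, loose, 550 g, 140 (x) x 56 (y) mm, 114 mm high with its tubes; stands between dock and shield. Origin: centre of its underside. Leave it alone
- filter_cup: clear filter cup with black rim on a beaker, one piece, loose, 80 mm across, 126 mm high. Origin: centre of its underside. Leave it alone
- beaker: empty glass beaker, loose, 80 mm across, 95 mm high. Origin: centre of its underside. Leave it alone
Things that resemble listed ones, but are neither listed nor needed, are in the scene too. What is shaped like the shield but brown or purple is not meant.

How it is judged (in metres and radians):
On the way, in this order (a step that is already met when the one before it is completed fails the run):
1. the green button is pressed fully down (value of joint start above 0.005 m), for 0.05 s.
2. the button is let up again (value of joint start below 0.0015 m), for 0.1 s.
3. the probe is lifted clear of its dock (z of probe in the frame of dock above 0.035 m), for 0.1 s.
4. the probe hovers over the tile, held by the fingers (z of probe_window in the frame of rock_top between 0.003 and 0.018 m and horizontal distance between probe_window and rock_top below 0.01 m and angle between the x axis of probe and the x axis of rock, either way round below 0.15 rad and angle between probe's own z axis and vertical below 0.1 rad and contact force between the fingers and probe above 2 N), for 0.2 s.
At the end, for the whole second after the job is handed in: Fingers still hold the probe at rest, window 3 to 18 mm above the tile, centred within 10 mm, long sides parallel within 0.15 rad either way round, upright within 0.10 rad, touching neither tile, shield nor rack; tile moved under 6 mm; button up (all of step 4 and contact force between probe and rock below 0.2 N and contact force between probe and shield below 0.2 N and contact force between probe and tube_rack below 0.2 N and linear speed of probe below 0.02 m/s and angular speed of probe below 0.15 rad/s and value of joint start below 0.0015 m and distance of rock from where it was at the start of the episode below 0.006 m); the arm keeps its last pose, push and grip.
It fails at once if the probe touches the granite tile (contact force between probe and rock above 0.3 N).
It fails at once if the probe touches the lead shield (contact force between probe and shield above 0.3 N).
It fails at once if a bystander (tube rack, filter cup or beaker) is pushed over 15 mm or tipped (distance of any of tube_rack, filter_cup, beaker from where it was at the start of the episode above 0.015 m or angle between any of tube_rack, filter_cup, beaker's own z axis and vertical above 0.25 rad).
It fails at once if the tile is moved over 6 mm (distance of rock from where it was at the start of the episode above 0.006 m).
It also fails if it takes over 58 s, if anything falls off the work surface, if the arm or the gripper's body presses on something with over 40 N, if the wrist force passes 120 N, or if a joint passes its speed limit or range.

## Working session

There is one attempt and no reset: what is moved stays moved. The work goes in short steps, Python scripts to look and compute and a tool call to move; the robot and the scene stay as the last step left them, time stands still between calls to the robot, and variables do not carry over. Pictures are saved under pics/ and viewed, at most 10 in all, crops included, and the job is handed in when it is done.

Besides the shell and the picture viewer there is one more tool, called after "Emit:" by a JSON object that holds its "api" and its "payload", one argument or row to a line. step_arm: Moves the arm, as the interface text tells. Its arguments: {"type":"object","properties":{"deltas":{"type":"array"}},"required":["deltas"]}

```bash
mkdir -p pics; cat > h.py <<'E'
from plant import manip
import numpy as np, cv2
def save(cam,fn):
    p,d=manip.grab_frame(cam); cv2.imwrite('pics/'+fn,cv2.cvtColor(p,cv2.COLOR_RGB2BGR)); np.save(f'pics/{cam}_d.npy',d); np.save(f'pics/{cam}_p.npy',p); return p,d
def cloud(cam,d,c=None):
    c=c or manip.get_calibration(cam); K=np.array(c['camera_matrix'],float)
    h,w=d.shape; u,v=np.meshgrid(np.arange(w),np.arange(h))
    x=(u-K[0,2])/K[0,0]; y=(v-K[1,2])/K[1,1]; k=c['k1']
    a,b=x.copy(),y.copy()
    for _ in range(10):
        f=1+k*(a*a+b*b); a,b=x/f,y/f
    P=np.stack([a*d,-b*d,-d,np.ones_like(d)],-1)@np.array(c['T']).T
    return P[...,:3]
def pix(cam,X):
    c=manip.get_calibration(cam); p=np.linalg.inv(np.array(c['T']))@np.append(X,1)
    a,b=p[0]/-p[2],-p[1]/-p[2]; f=1+c['k1']*(a*a+b*b); K=np.array(c['camera_matrix'])
    return [round(float(K[0,0]*a*f+K[0,2])),round(float(K[1,1]*b*f+K[1,2]))]
E
python3 - <<'E'
from h import *
s=manip.read_state(); print(s['time'],s['position'],s['orientation'])
for cam in ['top','side']:
    save(cam,cam+'1.png')
    for l in ['start_top','probe','dock','shield','rock_top','tube_rack','filter_cup','beaker']:
        for r in manip.place_of(cam,l)[:4]: print(cam,l,round(r['score'],2),np.round(r['position']),pix(cam,r['position']))
E
```

```text
0.0 [226.94737261 687.5910888  195.83754096] [ 1.58696999e-01  9.87326691e-01 -1.12066451e-03 -1.08534289e-04]
top start_top 0.63 [698.  64.  69.] [240, 145]
top probe 0.66 [485. 223.  15.] [192, 208]
top dock 0.89 [482. 225.  -3.] [192, 210]
top dock 0.51 [487. 226.   9.] [192, 208]
top shield 0.92 [ 180. -317.   -2.] [350, 302]
top shield 0.85 [ 435. -215.    2.] [319, 226]
top shield 0.61 [ 829. -166.   -1.] [305, 115]
top shield 0.56 [256. 230.   4.] [188, 276]
top rock_top 0.93 [ 433. -213.   31.] [320, 226]
top rock_top 0.44 [482. 221. 106.] [189, 206]
top tube_rack 0.95 [458.  20.  -2.] [251, 218]
top filter_cup 0.95 [736. 275.  -0.] [181, 138]
top filter_cup 0.36 [ 433. -212.   22.] [319, 226]
top beaker 0.62 [ 708. -343.   -3.] [355, 150]
side start_top 0.64 [487. 223.  10.] [238, 185]
side start_top 0.36 [696.  63.  76.] [312, 182]
side probe 0.72 [484. 223.  13.] [237, 185]
side probe 0.5 [ 706. -340.   -2.] [372, 275]
side dock 0.61 [489. 230.   4.] [238, 186]
side shield 0.94 [ 179. -317.   -0.] [179, 310]
side shield 0.84 [ 825. -161.   -2.] [376, 232]
side shield 0.68 [255. 230.   2.] [173, 196]
side shield 0.55 [ 439. -214.   -0.] [265, 265]
side rock_top 0.85 [ 439. -216.   34.] [266, 256]
side tube_rack 0.81 [459.  19.   3.] [248, 219]
side filter_cup 0.9 [733. 265.   3.] [298, 173]
side beaker 0.58 [ 707. -342.   -0.] [373, 275]
side beaker 0.29 [ 432. -215.   19.] [263, 261]
```

```bash
python3 -c "
import cv2
cv2.imwrite('pics/t1b.png',cv2.resize(cv2.imread('pics/top1.png'),(800,600)))
cv2.imwrite('pics/s1b.png',cv2.resize(cv2.imread('pics/side1.png'),(800,600)))"
```

```text
(no output)
```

View pics/top1.png

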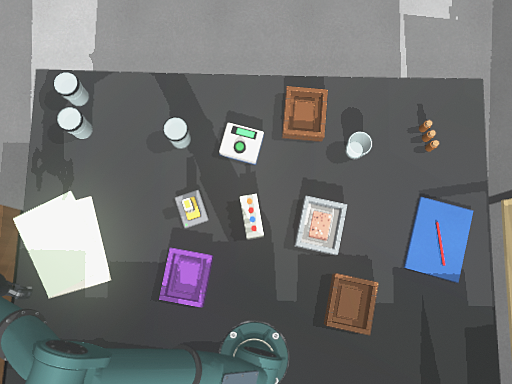

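View pics/side1.png

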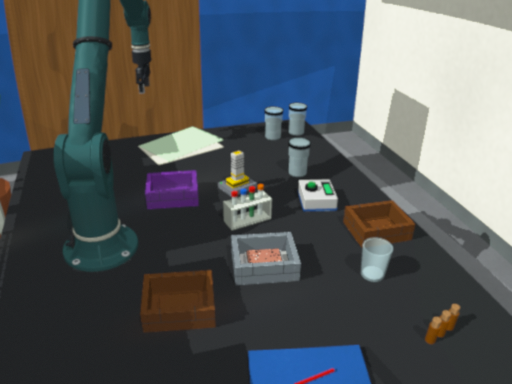

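The top view shows the grey shield with the pink tile at (321,225), the probe in its dock at (192,208), the rack at (251,216) and the green button at (240,146). The brown and purple rings are decoys. Next: rough yaws and heights from the depth.

```bash
cat >> h.py <<'E'
from scipy.spatial.transform import Rotation as R
def rect(P,m):
    q=P[m][:,:2].astype(np.float32); r=cv2.minAreaRect(q); (c,(w,h),a)=r
    if w<h: w,h,a=h,w,a+90
    return np.round(c,1),round(w,1),round(h,1),round((a+90)%180-90,1),int(m.sum()),np.round(np.median(P[m],0),1)
def near(P,c,r): return np.hypot(P[...,0]-c[0],P[...,1]-c[1])<r
def go(xyz,yaw):
    """delta to put TCP at xyz, tool down, tool x at world angle yaw (deg, mod 180 nearest)"""
    s=manip.read_state(); R0=R.from_quat(s['orientation'])
    x=R0.as_matrix()[:,0]; y0=np.degrees(np.arctan2(x[1],x[0]))
    yaw=y0+(yaw-y0+90)%180-90; a=np.radians(yaw)
    X=np.array([np.cos(a),np.sin(a),0]); Z=np.array([0,0,-1.]); M=np.stack([X,np.cross(Z,X),Z],1)
    d=R0.inv().apply(np.array(xyz)-s['position'])/1000
    print('t',round(s['time'],2),'pos',np.round(s['position'],1),'yaw',round(y0,2),'d',np.round(d,4),'rv',np.round(np.degrees((R0.inv()*R.from_matrix(M)).as_rotvec()),2),'F',np.round(s['wrist_force'],1),'w',round(s['width'],1),s['finger_force'])
E
python3 - <<'E'
from h import *
p=np.load('pics/top_p.npy').astype(int); d=np.load('pics/top_d.npy'); P=cloud('top',d); r,g,b=p[...,0],p[...,1],p[...,2]; z=P[...,2]
print('btn',rect(P,near(P,(698,64),70)&(g>r+40)&(g>b+40)))
m=near(P,(698,64),90)&(z>35); print('counter',rect(P,m))
print('yellow',rect(P,near(P,(485,223),70)&(r>b+60)&(g>b+60)))
print('handle',rect(P,near(P,(485,223),70)&(z>80)))
print('dock',rect(P,near(P,(485,223),75)&(z>12)&(z<28)))
print('shield',rect(P,near(P,(436,-214),120)&(z>45)))
print('tile',rect(P,near(P,(436,-214),70)&(r>g+25)&(z>20)&(z<45)))
print('rack',rect(P,near(P,(458,20),110)&(z>20)), z[near(P,(458,20),90)].max())
for c in 'wrist',:
    print(np.round(np.array(manip.get_calibration(c)['T']),2)); print(manip.get_calibration(c)['camera_matrix'])
for a in [(698,64,150)]: go(a,0)
E
```

```text
btn (array([719.7,  54.1]), 82.0, 62.1, -13.6, 177, array([740.9,  57.2,  54.7]))
counter (array([716.6,  58.5]), 130.0, 112.1, 75.6, 1192, array([713.2,  58.8,  51.3]))
yellow (array([483.4, 225.5]), 69.4, 46.2, 19.2, 178, array([473.2, 217.7,  41.7]))
handle (array([484.9, 223.4]), 36.9, 26.3, 20.6, 123, array([482.8, 221.1, 135.5]))
dock (array([481., 237.]), 111.8, 110.8, 19.4, 487, array([482.5, 222. ,  20.2]))
shield (array([ 434.6, -214.7]), 173.5, 142.7, -11.1, 852, array([ 433.7, -217.7,   59.8]))
tile (array([ 433.5, -212.9]), 91.9, 63.3, -10.0, 461, array([ 434.8, -213.5,   34. ]))
rack (array([458.9,  17.7]), 139.8, 56.0, 10.8, 729, array([456.4,  17.6,  74.4])) 123.71066826411175
[[ 3.1000e-01 -9.0000e-01 -3.1000e-01  1.4822e+02]
 [ 9.5000e-01  3.0000e-01  1.0000e-01  7.1386e+02]
 [ 0.0000e+00 -3.3000e-01  9.5000e-01  3.7374e+02]
 [ 0.0000e+00  0.0000e+00  0.0000e+00  1.0000e+00]]
[[335.28502324   0.         256.34075063]
 [  0.         335.28502324 194.08606343]
 [  0.           0.           1.        ]]
t 0.9 pos [227.3 688.5 197. ] yaw 161.74 d [-0.6427 -0.4455  0.047 ] rv [  0.     0.   -18.26] F [ 0.5 -0.1  0.9] w 85.6 0.0
```

Emit:
{"api": "step_arm", "payload": {
  "deltas": [
    [-0.6427,-0.4455,0.03,0,0,4,0],
    [-0.6427,-0.4455,0.03,0,0,4,0],
    [-0.6427,-0.4455,0.03,0,0,4,0],
    [-0.6427,-0.4455,0.03,0,0,4,0],
    [-0.6427,-0.4455,0.03,0,0,4,0],
    [-0.6427,-0.4455,0.03,0,0,4,0],
    [-0.6427,-0.4455,0.03,0,0,4,0],
    [-0.6427,-0.4455,0.03,0,0,4,0],
    [-0.6427,-0.4455,0.03,0,0,4,0],
    [-0.6427,-0.4455,0.03,0,0,4,0],
    [-0.6427,-0.4455,0.03,0,0,4,0],
    [-0.6427,-0.4455,0.03,0,0,4,0]
  ]
}}

```text
time: 2.1
position: [589.3, 208.1, 174.3]
orientation: [0.193, 0.981, 0.0, 0.0]
wrist_force: [-0.3, 0.3, 0.0]
width: 0.0
finger_force: 0.0
```

```bash
python3 - <<'E'
from h import *
go((698,64,150),166)
E
```

```text
t 2.1 pos [589.3 208.1 174.3] yaw 157.74 d [-0.1551 -0.0922  0.0243] rv [ 0.04  0.03 -8.26] F [-0.3  0.3  0. ] w 0.0 0.0
```

Emit:
{"api": "step_arm", "payload": {
  "deltas": [
    [-0.155,-0.092,0.024,0,0,-8.3,0],
    [-0.155,-0.092,0.024,0,0,-8.3,0],
    [-0.155,-0.092,0.024,0,0,-8.3,0],
    [-0.155,-0.092,0.024,0,0,-8.3,0],
    [-0.155,-0.092,0.024,0,0,-8.3,0],
    [-0.155,-0.092,0.024,0,0,-8.3,0],
    [-0.155,-0.092,0.024,0,0,-8.3,0]
  ]
}}

```text
time: 2.8
position: [696.0, 68.0, 150.0]
orientation: [0.12, 0.993, 0.001, -0.0]
wrist_force: [0.1, 0.1, 0.5]
width: 0.2
finger_force: 0.0
```

```bash
python3 - <<'E'
from h import *
c=manip.get_calibration('wrist'); p,d=save('wrist','w1.png'); P=cloud('wrist',d,c); p=p.astype(int); r,g,b=p[...,0],p[...,1],p[...,2]
for x in manip.place_of('wrist','start_top'): print(x)
m=near(P,(698,64),30)&(g>r+40)&(g>b+40)&(P[...,2]>40)
print(rect(P,m))
go((698,64,150),166)
E
```

```text
{'position': [696.7, 62.3, 75.4], 'score': 0.7}
(array([696.1,  62.3]), 26.6, 25.9, -13.8, 860, array([695.1,  62.6,  71.7]))
t 2.9 pos [696.   68.5 150.3] yaw 166.22 d [-0.003  -0.0038  0.0002] rv [ 0.07 -0.03  0.22] F [-0.3 -0.3 -0.1] w -0.2 0.0
```

View pics/w1.png

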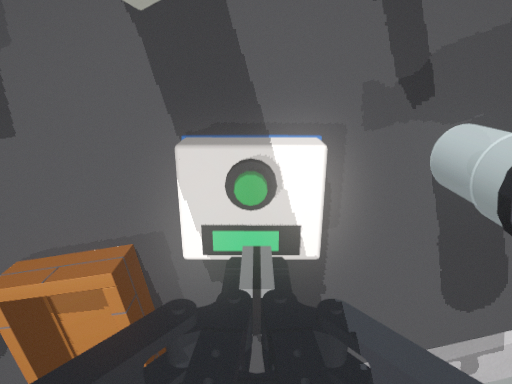

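The button's green cap is at (251,187), about (696.5, 62.5, 72). I'll press it in small steps.

Emit:
{"api": "step_arm", "payload": {
  "deltas": [
    [-0.002,-0.0054,0.035,0,0,0,0],
    [-0.002,-0.0054,0.07,0,0,0,0],
    [-0.002,-0.0054,0.074,0,0,0,0],
    [-0.002,-0.0054,0.078,0,0,0,0],
    [-0.002,-0.0054,0.08,0,0,0,0],
    [-0.002,-0.0054,0.082,0,0,0,0],
    [-0.002,-0.0054,0.084,0,0,0,0],
    [-0.002,-0.0054,0.084,0,0,0,0]
  ]
}}

```text
time: 3.7
position: [697.8, 60.2, 66.7]
orientation: [0.122, 0.993, 0.0, 0.001]
wrist_force: [-0.1, -0.5, 0.1]
width: 0.0
finger_force: 0.0
```

Emit:
{"api": "step_arm", "payload": {
  "deltas": [
    [0,0.002,0.002,0,0,0,0],
    [0,0.002,0.003,0,0,0,0],
    [0,0.002,0.003,0,0,0,0]
  ]
}}

```text
time: 4.0
position: [697.7, 62.3, 62.8]
orientation: [0.121, 0.993, 0.0, -0.0]
wrist_force: [0.8, -0.5, -0.1]
width: -0.1
finger_force: 0.0
```

```bash
python3 - <<'E'
from h import *
go((697,62.5,60),166)
c=manip.get_calibration('wrist'); p,d=save('wrist','w2.png'); P=cloud('wrist',d,c); p=p.astype(int); r,g,b=p[...,0],p[...,1],p[...,2]
m=near(P,(698,64),22)&(g>r+40)&(g>b+40)&(P[...,2]>40)
print(rect(P,m))
go((697,62.5,60),166)
E
```

```text
t 4.0 pos [697.7  62.3  62.8] yaw 166.05 d [0.0007 0.0001 0.0028] rv [ 0.   -0.02  0.05] F [ 0.8 -0.5 -0.1] w -0.1 0.0
(array([694.2,  62. ]), 29.8, 24.6, 60.3, 1622, array([692.6,  63.6,  71.6]))
t 4.05 pos [697.8  62.1  62.9] yaw 166.04 d [0.0008 0.0002 0.0029] rv [-0.   -0.01  0.04] F [ 0.4 -0.3 -0.3] w 0.1 0.0
```

View pics/w2.png

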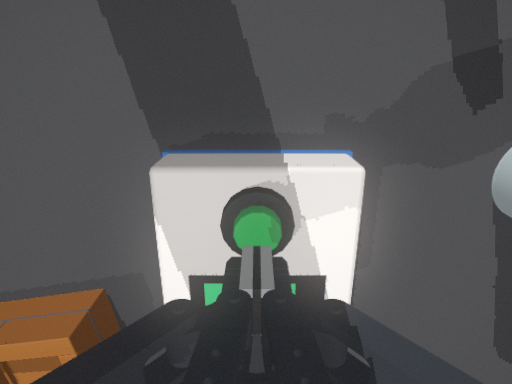

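The fingertip, at (257,247), seems to sit short of the button's centre at (257,228), and there is no force yet. I'll check where the TCP projects and what depth the tip shows.

```bash
python3 - <<'E'
from h import *
s=manip.read_state(); print(s['position'],pix('wrist',s['position']))
d=np.load('pics/wrist_d.npy');P=cloud('wrist',d)
for v,u in [(195,257),(215,257),(230,257),(238,257),(244,257),(250,250),(255,265),(270,250),(285,250),(180,200)]: print(v,u,np.round(P[v,u],1))
E
```

```text
[697.75278204  62.0918699   62.89845608] [257, 230]
195 257 [677.4  67.   61.2]
215 257 [685.3  65.   71. ]
230 257 [693.3  63.   72.5]
238 257 [698.4  61.7  71.8]
244 257 [701.7  60.9  72.5]
250 250 [686.8  61.3 106.1]
255 265 [688.9  67.6 109.6]
270 250 [687.1  61.5 122.4]
285 250 [687.   61.7 133. ]
180 200 [664.   35.6  49.9]
```

```bash
python3 - <<'E'
from h import *
p,d=save('side','s2.png'); P=cloud('side',d)
u,v=pix('side',(698,62,63)); print(u,v,pix('side',(698,62,105)))
x0,y0=u-45,v-70
cv2.imwrite('pics/s2c.png',cv2.resize(cv2.imread('pics/s2.png')[y0:y0+90,x0:x0+100],(800,720))[:600])
for vv in range(v-60,v+12,4): print(vv,np.round(P[vv,u],0),p[vv,u])
E
```

```text
312 186 [313, 175]
126 [670.  44. 287.] [94 96 89]
130 [673.  47. 272.] [80 84 85]
134 [669.  38. 263.] [25 27 30]
138 [669.  36. 250.] [25 27 30]
142 [672.  39. 235.] [26 29 32]
146 [686.  66. 208.] [21 23 26]
150 [679.  49. 202.] [26 28 32]
154 [683.  55. 185.] [22 23 26]
158 [684.  54. 171.] [23 26 29]
162 [683.  51. 159.] [24 25 28]
166 [680.  40. 150.] [25 27 29]
170 [687.  54. 127.] [50 55 56]
174 [689.  55. 112.] [42 45 46]
178 [770. 217.   0.] [65 70 69]
182 [698.  67.  74.] [ 88 135  97]
186 [688.  46.  72.] [16 93 40]
190 [689.  44.  57.] [29 30 30]
194 [682.  28.  52.] [154 155 154]
```

View pics/s2c.png

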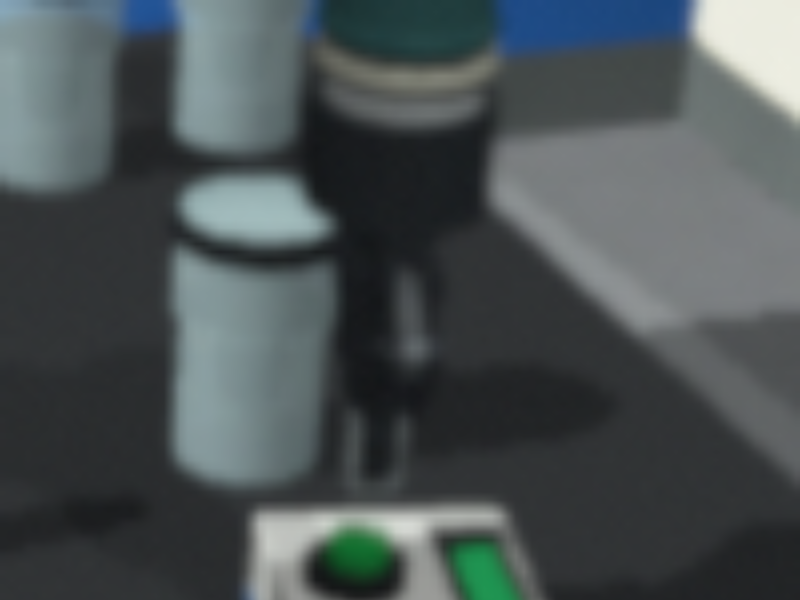

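The side crop shows the fingertips at (375,485), well above the button at (357,550). The depth puts the tips at z of about 103 while the reported TCP is 63, so the real tips are about 40 mm higher than reported. I'll descend in small steps, watching the force.

Emit:
{"api": "step_arm", "payload": {
  "deltas": [
    [0,0,0.012,0,0,0,0],
    [0,0,0.022,0,0,0,0],
    [0,0,0.024,0,0,0,0],
    [0,0,0.024,0,0,0,0]
  ]
}}

```text
time: 4.5
position: [696.6, 61.9, 37.9]
orientation: [0.122, 0.993, -0.0, -0.001]
wrist_force: [-0.7, -0.2, 1.8]
width: -0.1
finger_force: 0.6
```

Emit:
{"api": "step_arm", "payload": {
  "deltas": [
    [0,0,0.002,0,0,0,0],
    [0,0,0.004,0,0,0,0],
    [0,0,0.004,0,0,0,0]
  ]
}}

```text
time: 4.8
position: [697.7, 62.0, 35.2]
orientation: [0.122, 0.993, -0.0, -0.0]
wrist_force: [-1.9, 0.1, 3.3]
width: -0.2
finger_force: 1.4
```

Emit:
{"api": "step_arm", "payload": {
  "deltas": [
    [0,0,0.002,0,0,0,0],
    [0,0,0.003,0,0,0,0],
    [0,0,0.003,0,0,0,0]
  ]
}}

```text
time: 5.1
position: [697.8, 62.0, 32.2]
orientation: [0.122, 0.993, -0.0, -0.0]
wrist_force: [-2.6, 0.1, 4.6]
width: -0.0
finger_force: 2.3
```

Emit:
{"api": "step_arm", "payload": {
  "deltas": [
    [0,0,0.001,0,0,0,0],
    [0,0,0.002,0,0,0,0],
    [0,0,0.002,0,0,0,0]
  ]
}}

```text
time: 5.4
position: [697.8, 62.0, 31.7]
orientation: [0.122, 0.993, 0.0, -0.0]
wrist_force: [-4.5, 0.0, 12.8]
width: 0.0
finger_force: 6.4
```

The button bottomed out: force rose to 12.8 N at TCP z 31.7, which puts the tips about 35 mm above the reported TCP. Releasing and moving to the dock.

Emit:
{"api": "step_arm", "payload": {
  "deltas": [
    [0,0,-0.02,0,0,0,0],
    [0,0,-0.06,0,0,0,0],
    [0,0,-0.1,0,0,0,0],
    [0,0,-0.13,0,0,0,0.0854],
    [0,0,-0.13,0,0,0,0.0854]
  ]
}}

```text
time: 5.9
position: [702.6, 62.5, 165.4]
orientation: [0.122, 0.993, 0.001, 0.006]
wrist_force: [0.9, -1.9, 0.2]
width: 28.5
finger_force: 0.0
```

```bash
python3 - <<'E'
from h import *
go((484,223,160),20)
E
```

```text
t 5.9 pos [702.6  62.5 165.4] yaw 166.03 d [0.2509 0.103  0.003 ] rv [  0.05   0.69 -33.97] F [ 0.9 -1.9  0.2] w 28.5 0.0
```

Emit:
{"api": "step_arm", "payload": {
  "deltas": [
    [0.251,0.103,0.003,0,0,-34,0.0854],
    [0.251,0.103,0.003,0,0,-34,0.0854],
    [0.251,0.103,0.003,0,0,-34,0.0854],
    [0.251,0.103,0.003,0,0,-34,0.0854],
    [0.251,0.103,0.003,0,0,-34,0.0854],
    [0.251,0.103,0.003,0,0,-34,0.0854],
    [0.251,0.103,0.003,0,0,-34,0.0854],
    [0.251,0.103,0.003,0,0,-34,0.0854],
    [0.251,0.103,0.003,0,0,-34,0.0854],
    [0.251,0.103,0.003,0,0,-34,0.0854]
  ]
}}

```text
time: 6.9
position: [480.5, 221.4, 156.7]
orientation: [-0.173, 0.985, -0.0, 0.0]
wrist_force: [0.7, -0.2, -0.0]
width: 85.5
finger_force: 0.0
```

```bash
python3 - <<'E'
from h import *
c=manip.get_calibration('wrist'); p,d=save('wrist','w3.png'); P=cloud('wrist',d,c); p=p.astype(int); r,g,b=p[...,0],p[...,1],p[...,2];z=P[...,2]
print('yellow',rect(P,near(P,(485,223),60)&(r>b+60)&(g>b+60)&(z>30)&(z<50)))
print('handletop',rect(P,near(P,(485,223),40)&(z>131)&(z<142)))
print('top all',rect(P,near(P,(485,223),30)&(z>60)&(z<145)))
for l in ['probe','probe_handle','dock']:
  for x in manip.place_of('wrist',l)[:2]: print(l,x)
go((484,223,160),20)
E
```

```text
yellow (array([485.3, 222.2]), 70.4, 44.6, 20.3, 1616, array([464.7, 213.3,  39.7]))
handletop (array([485.1, 222.4]), 36.0, 25.8, 20.8, 2124, array([483.3, 221.9, 137.1]))
top all (array([485. , 222.6]), 36.2, 26.9, 20.5, 3154, array([475.3, 220.2, 136.6]))
probe {'position': [481.0, 223.6, 16.9], 'score': 0.81}
probe_handle {'position': [484.5, 222.9, 110.2], 'score': 0.59}
t 7.1 pos [479.7 222.  156.9] yaw -160.05 d [-0.0044 -0.0005 -0.0031] rv [-0.01  0.01 -0.05] F [-0.3 -0.1 -0.6] w 85.1 0.0
```

View pics/w3.png

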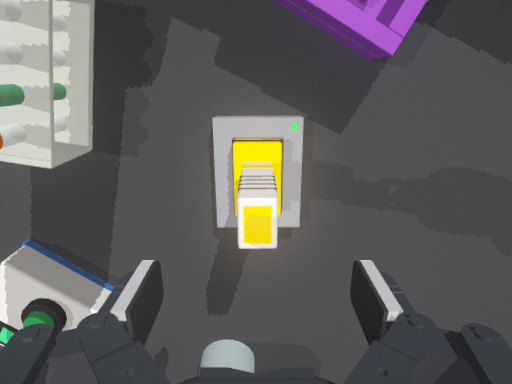

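The probe's handle top is at (257,225), with the open fingers centred on column 256, so alignment is good. Descending to TCP z of about 52, which puts the real tips near 88, then gripping.

Emit:
{"api": "step_arm", "payload": {
  "deltas": [
    [-0.0053,-0.0013,0.01,0,0,-0.5,0.0854],
    [-0.0053,-0.0013,0.04,0,0,-0.5,0.0854],
    [-0.0053,-0.0013,0.075,0,0,-0.5,0.0854],
    [-0.0053,-0.0013,0.1,0,0,-0.5,0.0854],
    [-0.0053,-0.0013,0.105,0,0,-0.5,0.0854],
    [-0.0053,-0.0013,0.105,0,0,-0.5,0.0854]
  ]
}}

```text
time: 7.7
position: [484.2, 222.9, 51.0]
orientation: [-0.178, 0.984, -0.0, -0.001]
wrist_force: [-0.5, 1.1, 0.3]
width: 85.3
finger_force: 0.0
```

```bash
python3 - <<'E'
from h import *
go((485.2,222.4,52),20.5)
E
```

```text
t 7.7 pos [484.2 222.9  51. ] yaw -159.46 d [-0.0008 -0.0008 -0.001 ] rv [-0.02 -0.12  0.04] F [-0.5  1.1  0.3] w 85.3 0.0
```

Emit:
{"api": "step_arm", "payload": {
  "deltas": [
    [0,0,0,0,0,0,0.06],
    [0,0,0,0,0,0,0.04],
    [0,0,0,0,0,0,0.03],
    [0,0,0,0,0,0,0.01],
    [0,0,0,0,0,0,0.01],
    [0,0,0,0,0,0,0.01],
    [0,0,0,0,0,0,0.01],
    [0,0,0,0,0,0,0.01]
  ]
}}

```text
time: 8.5
position: [485.2, 223.7, 52.9]
orientation: [-0.178, 0.984, 0.0, 0.001]
wrist_force: [-0.7, -0.4, 7.2]
width: 25.3
finger_force: 60.1
```

```bash
python3 - <<'E'
from h import *
for _ in range(4): go((484.5,222.9,52),20.5); manip.grab_frame('side')
E
```

```text
t 8.5 pos [485.2 223.7  52.9] yaw -159.47 d [ 0.0009 -0.0005  0.0009] rv [0.01 0.1  0.03] F [-0.7 -0.4  7.2] w 25.3 60.07910370826721
t 8.55 pos [485.2 223.7  52.9] yaw -159.47 d [ 0.0009 -0.0005  0.0009] rv [0.02 0.1  0.03] F [-1.3 -0.1  7.1] w 25.2 60.079012513160706
t 8.6 pos [485.3 223.7  52.9] yaw -159.47 d [ 0.001  -0.0004  0.0009] rv [0.02 0.1  0.03] F [-1.7  0.1  7.1] w 25.3 60.07951498031616
t 8.65 pos [485.3 223.7  53. ] yaw -159.46 d [ 0.001  -0.0005  0.001 ] rv [0.01 0.11 0.04] F [-0.8  0.4  6.8] w 25.6 60.0785493850708
```

Gripped: opening 25.3 mm, 60 N. Lifting straight up.

Emit:
{"api": "step_arm", "payload": {
  "deltas": [
    [0,0,-0.008,0,0,0,0.01],
    [0,0,-0.025,0,0,0,0.01],
    [0,0,-0.05,0,0,0,0.01],
    [0,0,-0.08,0,0,0,0.01],
    [0,0,-0.11,0,0,0,0.01],
    [0,0,-0.14,0,0,0,0.01],
    [0,0,-0.16,0,0,0,0.01],
    [0,0,-0.17,0,0,0,0.01],
    [0,0,-0.17,0,0,0,0.01]
  ]
}}

```text
time: 9.6
position: [484.7, 223.2, 222.9]
orientation: [-0.178, 0.984, 0.0, 0.001]
wrist_force: [0.2, -0.2, -3.5]
width: 25.4
finger_force: 59.5
```

```bash
python3 - <<'E'
from h import *
p,d=save('side','s3.png'); P=cloud('side',d)
p=p.astype(int); r,g,b=p[...,0],p[...,1],p[...,2]
m=near(P,(485,223),70)&(r>b+60)&(g>b+60)&(P[...,2]>60); print(m.sum(),P[m].min(0),P[m].max(0))
go((434,-213.5,222),-10.5)
E
```

```text
256 [441.82583251 187.25116462 184.71218942] [519.895456   245.74232405 317.74305942]
t 9.65 pos [484.  222.8 221.7] yaw -159.47 d [ 1.998e-01 -3.910e-01 -1.000e-04] rv [-2.000e-02 -3.000e-02  3.103e+01] F [ 0.6 -0.6 -4.3] w 25.5 59.46359932422638
```

Emit:
{"api": "step_arm", "payload": {
  "deltas": [
    [0.008,-0.016,0,0,0,1,0.01],
    [0.024,-0.048,0,0,0,4,0.01],
    [0.044,-0.086,0,0,0,7,0.01],
    [0.064,-0.125,0,0,0,10,0.01],
    [0.084,-0.164,0,0,0,13,0.01],
    [0.104,-0.203,0,0,0,16,0.01],
    [0.124,-0.242,0,0,0,19,0.01],
    [0.144,-0.281,0,0,0,22,0.01],
    [0.164,-0.32,0,0,0,25,0.01],
    [0.182,-0.356,0,0,0,28,0.01],
    [0.194,-0.38,0,0,0,30,0.01],
    [0.2,-0.391,0,0,0,31,0.01]
  ]
}}

```text
time: 10.85
position: [431.6, -216.7, 220.8]
orientation: [0.095, 0.996, -0.0, -0.002]
wrist_force: [0.2, -0.0, -3.4]
width: 25.6
finger_force: 59.8
```

Emit:
{"api": "step_arm", "payload": {
  "deltas": [
    [0,0,0,0,0,0,0.01],
    [0,0,0,0,0,0,0.01],
    [0,0,0,0,0,0,0.01]
  ]
}}

```text
time: 11.15
position: [434.4, -211.0, 221.6]
orientation: [0.09, 0.996, 0.001, -0.001]
wrist_force: [-0.2, 0.3, -3.5]
width: 25.4
finger_force: 59.8
```

```bash
cat > look.py <<'E'
from h import *
c=manip.get_calibration('wrist'); s=manip.read_state(); p,d=save('wrist','w%d.png'%(s['time']*100)); P=cloud('wrist',d,c); p=p.astype(int); r,g,b=p[...,0],p[...,1],p[...,2];z=P[...,2]
t=s['position']
print('tile',rect(P,near(P,(434,-213),65)&(r>g+25)&(z>26)&(z<42)))
print('shield',rect(P,near(P,(434,-213),120)&(z>52)&(z<66)))
m=near(P,t,60)&(r>b+60)&(g>b+60)&(abs(z-(t[2]-13))<15); print('head',rect(P,m))
for x in manip.place_of('wrist','probe')[:1]+manip.place_of('wrist','rock_top')[:1]+manip.place_of('wrist','shield')[:1]: print(x)
go((434,-213.5,t[2]),-10.5); print(s['wrist_force'])
E
python3 look.py; ls pics
```

```text
tile (array([ 412.1, -210.9]), 61.9, 42.6, 79.0, 2118, array([ 410.9, -211.2,   33.9]))
shield (array([ 435.9, -216.6]), 170.7, 143.0, -11.0, 7117, array([ 404.3, -207.5,   59.8]))
head (array([ 427. , -210.6]), 55.5, 44.7, -10.4, 3306, array([ 411.8, -207.4,  208.4]))
{'position': [431.4, -208.6, 185.6], 'score': 0.65}
{'position': [428.0, -211.4, 36.4], 'score': 0.63}
t 11.35 pos [ 434.7 -212.   222. ] yaw 169.67 d [ 0.0004 -0.0016  0.0004] rv [ 0.02 -0.    0.17] F [ 0.3 -0.5 -3.8] w 25.3 59.759411215782166
[-0.15787578  0.28104814 -3.46002521]
s1b.png
s2.png
s2c.png
s3.png
side1.png
side_d.npy
side_p.npy
t1b.png
top1.png
top_d.npy
top_p.npy
w1.png
w1115.png
w2.png
w3.png
wrist_d.npy
wrist_p.npy
```

Emit:
{"api": "step_arm", "payload": {
  "deltas": [
    [-0.001,-0.0026,0.01,0,0,0.5,0.01],
    [-0.001,-0.0026,0.03,0,0,0.5,0.01],
    [-0.001,-0.0026,0.055,0,0,0.5,0.01],
    [-0.001,-0.0026,0.08,0,0,0.5,0.01],
    [-0.001,-0.0026,0.092,0,0,0.5,0.01],
    [-0.001,-0.0026,0.097,0,0,0.5,0.01],
    [-0.001,-0.0026,0.097,0,0,0.5,0.01],
    [-0.001,-0.0026,0.097,0,0,0.5,0.01]
  ]
}}

```text
time: 12.15
position: [435.7, -216.3, 125.7]
orientation: [0.096, 0.995, -0.0, 0.001]
wrist_force: [-0.1, -0.4, -4.1]
width: 25.1
finger_force: 59.6
```

```bash
python3 look.py; cp pics/w12*.png pics/view.png
```

```text
tile (array([ 426.8, -214. ]), 72.7, 61.9, -11.4, 2226, array([ 402.1, -208.3,   33.9]))
shield (array([ 435.7, -217. ]), 170.2, 143.2, -11.3, 12382, array([ 393.9, -204. ,   59.7]))
head (array([ 428.4, -215.8]), 55.8, 44.8, -10.8, 3319, array([ 413.3, -212.4,  112.5]))
{'position': [436.1, -214.2, 181.3], 'score': 0.73}
t 12.35 pos [ 435.6 -216.2  125.8] yaw 169.03 d [0.002  0.0023 0.0001] rv [-0.02  0.11 -0.47] F [-0.1  0.4 -3.2] w 25.2 59.62083041667938
[-0.11696176 -0.36817306 -4.10509991]
```

View pics/view.png

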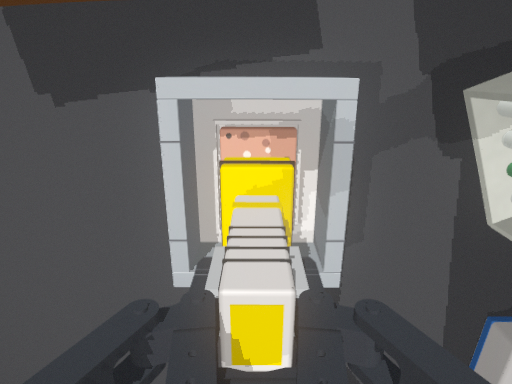

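The probe head at (257,205) sits centred over the tile at (258,145) within the shield, about 1.5 mm off. Final descent of 40 mm.

Emit:
{"api": "step_arm", "payload": {
  "deltas": [
    [0,0.0015,0.005,0,0,0,0.01],
    [0,0.0015,0.014,0,0,0,0.01],
    [0,0.0015,0.024,0,0,0,0.01],
    [0,0.0015,0.033,0,0,0,0.01],
    [0,0.0015,0.038,0,0,0,0.01],
    [0,0.0015,0.04,0,0,0,0.01],
    [0,0.0015,0.04,0,0,0,0.01],
    [0,0.0015,0.04,0,0,0,0.01],
    [0,0.0015,0.04,0,0,0,0.01],
    [0,0.0015,0.04,0,0,0,0.01]
  ]
}}

```text
time: 13.35
position: [435.5, -214.5, 85.3]
orientation: [0.096, 0.995, -0.0, 0.0]
wrist_force: [0.1, -0.6, -3.5]
width: 25.4
finger_force: 59.8
```

```bash
python3 look.py; python3 look.py|tail -2
```

```text
tile (array([ 431.5, -214.9]), 82.2, 62.1, -11.1, 2865, array([ 401.5, -210.7,   33.8]))
shield (array([ 430. , -215.6]), 158.1, 142.8, -10.9, 16949, array([ 389.7, -202.5,   59.7]))
head (array([ 428.4, -214.1]), 56.1, 44.9, -10.9, 3320, array([ 412.9, -210.6,   72.2]))
{'position': [432.9, -213.8, 49.0], 'score': 0.78}
t 13.55 pos [ 435.3 -214.4   85.2] yaw 169.04 d [ 0.0014  0.0007 -0.0002] rv [-0.    0.02 -0.46] F [-0.1 -0.8 -3.3] w 25.4 59.76894736289978
[ 0.13586827 -0.56371344 -3.46632225]
t 13.75 pos [ 435.2 -214.4   85. ] yaw 169.04 d [ 0.0013  0.0007 -0.0001] rv [-0.    0.   -0.46] F [-0.1 -0.6 -3.7] w 25.5 59.76931035518646
[-0.07148137 -0.76707568 -3.33839824]
```

```bash
python3 -c "
from plant import manip
print(manip.sign_off())"
```

```text
the job is handed in; nothing more can be done
None
```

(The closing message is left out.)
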